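# Stand up the blanks and latch the magazine gate

### The arm

A 6-joint arm with a two-finger parallel gripper is mounted at the origin on the work surface. World frame = base frame: x ahead of the robot, y to its left, z up, the work surface at z = 0. Lengths are in m, angles in rad, forces in N, time in s.
With the tool pointing down it reaches from about 0.275 to 1 m from the base axis. Payload 8.4 kg.
Tool frame: the origin (TCP) lies at the very end of the fingers, on their centre line; the grasp point (between the pads) lies 19 mm behind it; z points along the fingers, y is the line along which they close (so a half turn about z gives the same grasp; the last joint's range is limited). The gripper opens to 85 mm and grips with 20 to 120 N. Pads are 22 mm wide; open, the fingers measure 114 mm over their backs; the gripper's body (76 mm by 85 mm) begins 54 mm behind the grasp point. The pads swing forward as they close: fully open they stand 13 mm farther back than shut.
Start: joints at [1.179, 0.353, 1.633, -0, 1.155, -0.002], TCP at [0.238, 0.578, 0.211] pointing down, gripper open.
Joint ranges: [-2.63, 2.63], [-0.92, 2.1], [0.06, 2.66], [-1.3, 4.44], [0, 2.69], [-3.02, 3.02]. Speed limits (rad/s): [2.22, 2.22, 2.79, 3.14, 3.14, 3.14].

### API

Orientations are given as a unit quaternion [x, y, z, w].
In Python, from rig import monitor, viewer, workorder, spotter gives the robot as it stands. The module is installed in compiled form; this text tells all that it offers.
- The arm moves only by the tool move_arm, never from a script. Its argument "commands" is a list of rows, each an object of numbers: "x", "y", "z": the shift along the tool's x, y, z in m; "yaw": the turn about the tool's z in rad. In form: [{"x": .., "y": .., "z": .., "yaw": ..}, ...]. A call has 1 to 8 rows; each row shifts and turns the commanded pose from where the row before left it, along the tool's axes as they then stand; what a row does not reach is not made up. A row lasts 1/12 s, in which the tool goes at most 41.7 mm and 7.16 degrees, less where a joint would pass 70% of its speed; a pose out of reach is approached as far as the arm can. A call is refused whole if a number of a shift passes 0.0417 or a number of a turn 0.125, either way. A call with a gripper value outside its range is refused whole. "grip" is the gripper command: -1 is fully open, 1 is shut, values between are in proportion, set as the call begins (left out, the last holds). The fingers move at their own pace and stop on an object; "grip_force" is the grip in N (left out, the last holds). Time passes only in rows, so rows that do not move let the fingers close. It gives the time, the measured TCP pose, the force, the opening and the grip force at its end, in the units of the state.
- monitor.get_obs(): the state, without advancing time (a new reading comes with each control period).
- viewer.read_camera(name): name is "scene" or "top"; returns the picture (384x512x3 uint8, red, green, blue); there is no depth.
- viewer.calibration(name): a dict with "fx", "fy", "cx", "cy" (pixels), "k1" (the pictures are not rectified: a ray, as slopes to the right and down, at radius r is drawn at 1 + k1 r^2 times it, then the intrinsics apply), "xyz" and "attitude" of the camera in the world. Camera axes: x right, y down, z forward; pixel columns grow to the right and rows downward; lengths in m; the calibration is good to about 2 mm. A picture is of the moment at which its call begins. calibration takes no time and is no camera call.
- workorder.job_done(): hands the job in; it is judged then, once.
Trained networks look in the newest picture that a camera, given by its name, has taken for a name from the list of things; names that differ only in an ending like _2 or _b are one class to them, and where a whole thing is asked for, a point or a joint stands for the part that bears it (a point fixed in the world has none). Each returns a list of dicts, best first, with "confidence" (0 to 1); they miss things now and then, are a little off and sometimes report something else, mostly with a low value. They report only what shows in the picture. A call takes as long as a camera call. They do not tell look-alikes from the thing itself.
- spotter.regions_of(query, camera): "pixels" (384x512 bool, what is visible of it) and "point" ([row, column] in pixels, amid what is visible of it).
The state is a dict: "t": time; "joint_pos": joint angles; "joint_vel": joint speeds; "joint_efforts": joint torques, N m; "position": TCP position; "ee_rot": TCP orientation; "contact_force": force on the tool from outside, world axes, zero at the start; "moment": the same for the moment, N m; "finger_gap": finger opening in m; "grip_force": force on a finger pad.
Only numpy, scipy, OpenCV 4.12 (cv2) and the standard library are available. Lean on these libraries where they do the work, as an engineer would, in place of code of your own. Each camera call takes 0.05 s, during which the arm holds its last target. There are 200 camera calls.

### The job

Push the three leaning aluminium blanks in the green magazine upright and flush against its backstop and let go of them; then push the orange sliding gate shut in front of them until the red-knobbed spring catch drops behind it, firmly but without ramming it. Leave the other things on the bench where they lie.

Things in the scene. Friction and masses are not known exactly. Their poses are not given: they have to be found in the camera images.
- rack: Green magazine, bolted down. Origin: at bench height, mid-bay, in the plane of the backstop's front face. +x points into the backstop, z up; bay opens to -x, gate opens to -y. Base plate x -110..+40, y -272..+73 mm, top 12 mm above the bench. Backstop slats x 0..+12, up to 134 mm. Bay y -40..+40 between cheeks 52 mm high that reach to x -37. Gate runs in a flush groove at x -47.5..-41.5.
- guard_bar (a point): Middle of the yellow guard bar that crosses above the front of the bay: 30 (x) x 153 (y) x 10 mm, underside 150 mm above the bench, at magazine x -50..-20, y -96..+56; green arms carry it from posts at its two ends. An upright gripper would hit it before reaching the blanks' feet: come in under it from the open side (-x), tool tilted 30 to 45 degrees.
- latch_block (a point): Grey latch block beside the bay, on the gate's side; point on top of its mounting slot as a rough place (magazine x -20, y -110 mm). Block 30 x 32 mm, 82 mm high, carries the red-knobbed catch pin in front at about magazine x -44.5 and y -95 to -117, and a black rubber buffer. It is clamped anywhere along a 22 mm slot, so how far the gate must go is not known beforehand.
- blank_a: Rearmost of three equal loose aluminium plates, 12 x 70 x 90 mm (own x, y, z), 0.14 to 0.28 kg; origin at its centre. They start leaning 22 degrees, tops back on the backstop, feet forward (front foot 71 mm before the backstop, across the gate's path). Pushed horizontally near the feet they slide upright and then stand alone; flush, the centres lie 6, 18, 30 mm before the backstop.
- blank_b: Middle blank, as blank_a.
- blank_c: Front blank (the one to push), as blank_a.
- gate_part (a joint): Opening of the orange gate (m), 0.086 to 0.128 at the start, less = more shut; slides along the magazine's y (shutting = +y), stays where left. Latches somewhere between 0.002 and 0.024, some 2 mm before a hard stop. Push: friction 3 to 6 N, then a rubber buffer over the last mm; the catch drops at 5 to 10 N (the force dips for a moment as it does), then the force rises steeply at the stop: stop pushing at 15 to 20 N and back off.
- push_plate (a point): Middle of the outer face of the gate's steel push plate at its outer end, 45 mm above the bench: push here towards the magazine's +y. The plate is upright, 6 mm thick (y), magazine x -85..-12 mm, 16 to 72 mm above the bench; this point is at magazine x -68, y -(147 mm + gate opening).
- plunger (a joint): Lift (m) of the spring catch, a steel pin with a red knob (its top 100 mm above the bench when down), which presses down on the gate's path: about 0.009 at the start and while it rides on the gate's top edge, 0 once it has dropped behind the shut gate.
- g_clamp: Bystander: dark G-clamp about 130 x 150 mm lying flat, 20 mm high; origin at its middle. Leave alone.
- wrench: Bystander: steel wrench lying flat, in front of the magazine. Leave alone.
- oil_bottle: Bystander: grey bottle with red cap, 60 mm across, 150 mm high. Leave alone.
- paste_tin: Bystander: blue tin, 70 mm across, 50 mm high. Leave alone.
- grinding_disc: Bystander: red-brown disc 110 mm across, 6 mm thick, lying flat. Leave alone.
- spare_blank: Bystander: a fourth aluminium blank, 70 x 90 x 12 mm, lying flat on the bench outside the magazine. Leave alone.
- file_brush: Bystander: brush lying flat behind the magazine. Leave alone.
Not all that is in view belongs to the job. Leave any brown or yellow look-alike of the blank_b alone.

How it is judged:
On the way, in this order (a step that is already met when the one before it is completed fails the run):
1. the three blanks stand upright and flush against the backstop, let go of, with the gate still open (angle between each of blank_a, blank_b, blank_c's own z axis and vertical below 0.07 rad and x of blank_a in the frame of rack above -0.0105 m and x of blank_b in the frame of rack above -0.0225 m and x of blank_c in the frame of rack above -0.0345 m and contact force between the fingers and blank_a below 0.2 N and contact force between the fingers and blank_b below 0.2 N and contact force between the fingers and blank_c below 0.2 N and linear speed of each of blank_a, blank_b, blank_c below 0.02 m/s and value of joint gate_part above 0.06 m), for 0.2 s.
2. the gate is pushed shut and the catch has dropped behind it (value of joint gate_part below 0.032 m and value of joint plunger below 0.002 m), for 0.2 s.
At the end, for the whole second after the job is handed in: All three blanks upright within 4 degrees and within 4.5 mm of flush against the backstop and at rest, the gate less than 32 mm open with the catch down behind it (lift under 2 mm), and nothing held or touched (all of step 2 and angle between each of blank_a, blank_b, blank_c's own z axis and vertical below 0.07 rad and x of blank_a in the frame of rack above -0.0105 m and x of blank_b in the frame of rack above -0.0225 m and x of blank_c in the frame of rack above -0.0345 m and linear speed of each of blank_a, blank_b, blank_c below 0.02 m/s and contact force between the fingers and gate_part below 0.2 N).
It fails at once if the gate is rammed (fingers push on it with more than 55 N) (contact force between the fingers and gate_part above 55 N).
It fails at once if a blank falls over (leans more than 45 degrees) (angle between any of blank_a, blank_b, blank_c's own z axis and vertical above 0.8 rad).
It fails at once if one of the other things on the bench is moved by more than 15 mm (distance of any of g_clamp, wrench, oil_bottle, paste_tin, grinding_disc, spare_blank, file_brush from where it was at the start of the episode above 0.015 m).
It also fails if it takes over 54 s, if anything falls off the work surface, if the arm or the gripper's body presses on something with over 40 N, if the wrist force passes 120 N, or if a joint passes its speed limit or range.

## Working session

There is one attempt and no reset: what is moved stays moved. The work goes in short steps, Python scripts to look and compute and a tool call to move; the robot and the scene stay as the last step left them, time stands still between calls to the robot, and variables do not carry over. Pictures are saved under pics/ and viewed, at most 10 in all, crops included, and the job is handed in when it is done.

Besides the shell and the picture viewer there is one more tool, called after "Emit:" as name([rows], argument=value, ...), one row to a line, values as JSON. move_arm: Moves the arm, as the interface text tells. Its arguments: {"type":"object","properties":{"commands":{"type":"array"},"grip":{"type":"number"},"grip_force":{"type":"number"}},"required":["commands"]}

```bash
mkdir -p pics
cat > h.py <<'E'
import numpy as np, cv2
from scipy.spatial.transform import Rotation as R
from rig import monitor, viewer, workorder, spotter
def cam(n):
    c=viewer.calibration(n); a=np.array(c["attitude"],float)
    Rm=R.from_quat(a).as_matrix() if a.size==4 else (a if a.shape==(3,3) else R.from_euler('xyz',a).as_matrix())
    return c,Rm,np.array(c["xyz"])
def proj(n,P):
    c,Rm,t=cam(n); p=(np.atleast_2d(P)-t)@Rm; s=p[:,:2]/p[:,2:]; r2=(s**2).sum(1,keepdims=True)
    s=s*(1+c["k1"]*r2); return np.c_[s[:,0]*c["fx"]+c["cx"], s[:,1]*c["fy"]+c["cy"]]
def unproj(n,uv,z):
    c,Rm,t=cam(n); uv=np.atleast_2d(uv).astype(float); d=np.c_[(uv[:,0]-c["cx"])/c["fx"],(uv[:,1]-c["cy"])/c["fy"]]; s=d.copy()
    for _ in range(20): s=d/(1+c["k1"]*(s**2).sum(1,keepdims=True))
    w=np.c_[s,np.ones(len(s))]@Rm.T; return t+w*((z-t[2])/w[:,2])[:,None]
def save(n,f):
    im=viewer.read_camera(n); cv2.imwrite("pics/"+f,im[:,:,::-1]); return im
E
python3 - <<'E'
from h import *
print(monitor.get_obs())
for n in("scene","top"):
    print(viewer.calibration(n)); im=save(n,n+"0.png")
    for q in("rack","guard_bar","latch_block","blank_c","push_plate","gate_part","plunger","g_clamp","wrench","oil_bottle","paste_tin","spare_blank","grinding_disc","file_brush"):
        print(n,q,[(round(d["confidence"],2),np.round(d["point"]).tolist(),int(d["pixels"].sum())) for d in spotter.regions_of(q,n)][:4])
a=cv2.imread("pics/scene0.png");b=cv2.imread("pics/top0.png")
cv2.imwrite("pics/both.png",cv2.resize(a,(800,600)))
cv2.imwrite("pics/topb.png",cv2.resize(b,(800,600)))
E
```

```text
{'t': 0.0, 'joint_pos': array([ 1.17861558e+00,  3.53654378e-01,  1.63415094e+00, -2.76497342e-05,
        1.15521411e+00, -2.37262004e-03]), 'joint_vel': array([-0.00126025,  0.00073382,  0.00019318, -0.0018519 ,  0.00121025,
       -0.00066842]), 'joint_efforts': array([-1.22715701e-03, -6.05254126e+01, -3.42060256e+01, -1.13157630e-04,
        9.48703353e-03, -8.67748156e-06]), 'position': array([0.23730075, 0.57763624, 0.21055063]), 'ee_rot': array([ 1.93666883e-01,  9.81067087e-01, -7.02028654e-04, -1.27424715e-04]), 'contact_force': array([-0.73786673,  0.56966299, -0.28774018]), 'moment': array([-0.02406358,  0.02232475, -0.00623258]), 'grip_force': 0.0, 'finger_gap': 0.08532992819399689}
{'fx': 348.6840999867484, 'fy': 348.6840999867484, 'cx': 257.3935931451079, 'cy': 185.6678833941739, 'k1': 0.017001126130305463, 'xyz': array([ 0.89297057, -0.3818185 ,  0.87324045]), 'attitude': array([ 0.89367662,  0.32504171, -0.11061487, -0.28888463])}
scene rack [(0.79, [247.0, 261.0], 6934), (0.37, [265.0, 237.0], 562), (0.16, [127.0, 326.0], 542)]
scene guard_bar [(0.65, [246.0, 258.0]
[... 962 characters left out ...]
 [165.0, 288.0], 4877), (0.34, [222.0, 222.0], 683)]
top latch_block [(0.88, [168.0, 286.0], 4759)]
top blank_c [(0.93, [176.0, 257.0], 383), (0.93, [243.0, 290.0], 701), (0.75, [121.0, 176.0], 596), (0.72, [175.0, 208.0], 465)]
top push_plate [(0.7, [168.0, 306.0], 342)]
top gate_part [(0.9, [167.0, 311.0], 442)]
top plunger []
top g_clamp [(0.93, [246.0, 141.0], 796)]
top wrench [(0.93, [239.0, 388.0], 413)]
top oil_bottle [(0.87, [120.0, 312.0], 492)]
top paste_tin [(0.85, [177.0, 210.0], 461), (0.67, [165.0, 286.0], 4904)]
top spare_blank [(0.94, [218.0, 223.0], 666)]
top grinding_disc [(0.95, [200.0, 127.0], 956), (0.42, [220.0, 224.0], 651)]
top file_brush [(0.95, [141.0, 241.0], 564)]
```

View pics/both.png

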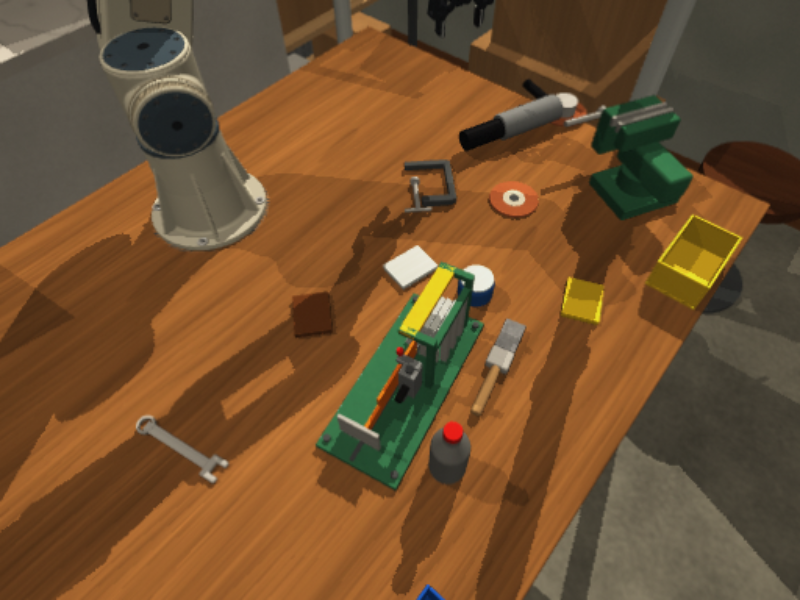

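View pics/topb.png

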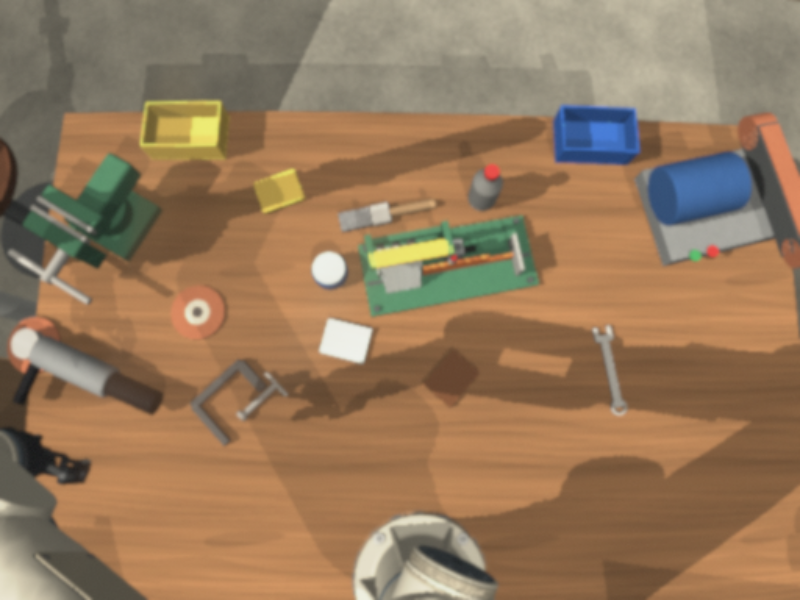

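The scene view shows the magazine with its bay (blanks under the yellow bar, about (435,310)), the push plate at (358,430) and the catch at (400,350), at the 800 scale. In the top view it lies at (360–540, 216–315), opening towards the robot.

Blank look-alikes in the top view (800 scale):
- White or aluminium spare at (345,340).
- Brown block at (450,375).
- Yellow block at (280,190).
- The real three, leaning under the yellow bar at (405,270). These match the description, so I choose them.

```bash
cat >> h.py <<'E'
def rackT(p):
    x,y,a=p; c,s=np.cos(a),np.sin(a)
    return lambda P: np.c_[x+c*np.atleast_2d(P)[:,0]-s*np.atleast_2d(P)[:,1], y+s*np.atleast_2d(P)[:,0]+c*np.atleast_2d(P)[:,1], np.atleast_2d(P)[:,2]]
E
cat > fit.py <<'E'
from h import *
from scipy.optimize import minimize
T=cv2.imread("pics/top0.png");S=cv2.imread("pics/scene0.png")
def green(im):
    h=cv2.cvtColor(im,cv2.COLOR_BGR2HSV); m=((h[...,0]>55)&(h[...,0]<90)&(h[...,1]>90)&(h[...,2]>25)).astype(np.uint8)
    n,l,st,_=cv2.connectedComponentsWithStats(m); return l,st
def comp(im,rc):
    l,st=green(im); r,c=rc
    k=np.bincount(l[r-40:r+40,c-40:c+40].ravel()); k[0]=0
    return (l==k.argmax()).astype(np.uint8)
mt=comp(T,(167,288)); ms=comp(S,(247,261))
def box(x0,x1,y0,y1,z0,z1): return np.array([[x,y,z] for x in(x0,x1) for y in(y0,y1) for z in(z0,z1)])/1000
boxes=[box(-110,40,-272,73,0,12)]
up=[box(0,12,-40,40,12,134),box(-50,-20,-96,56,150,160)]
def hullmask(n,P):
    m=np.zeros((384*4,512*4),np.uint8); cv2.fillConvexPoly(m,cv2.convexHull((proj(n,P)*4+1.5).round().astype(np.int32)),1); return cv2.resize(m*255,(512,384),interpolation=cv2.INTER_AREA)/255.
hull=lambda m:(lambda c:cv2.fillConvexPoly(np.zeros_like(m),cv2.convexHull(c),1))(np.argwhere(m)[:,::-1].astype(np.int32).reshape(-1,1,2))
# boundary fit: in top picture base plate front and right edges visible
def cost(p):
    f=rackT(p); s=0
    for n,m in(("top",mt),("scene",ms)):
        M=hullmask(n,f(boxes[0])); U=np.zeros_like(M)
        for b in up: U=np.maximum(U,hullmask(n,f(b)))
        # green outside the base (not uprights) + base pixels neither green nor known upper parts
        L,C=(mt,ms)[n=="scene"],None
        s+=(m*(1-M)).sum()+0.5*(M*(1-m)).sum()
    return s
c=unproj("top",[[238,201.6],[345.6,181],[334,138]],.012)
d=c[0]-c[1]; a=np.arctan2(d[1],d[0])-np.pi/2
o=c[0]-rackT((0,0,a))([[-.11,.073,0]])[0]
print("len",np.linalg.norm(d),o,a)
r=minimize(cost,[o[0],o[1],a],method="Nelder-Mead",options=dict(initial_simplex=np.array([o[0],o[1],a])+np.array([[0,0,0],[.01,0,0],[0,.01,0],[0,0,.04]])))
print(r.x,r.fun); p=r.x; np.save("rack.npy",p)
f=rackT(p); out=[]
for n,im,(u,v),w,hh in(("top",T,(215,120),150,100),("scene",S,(190,160),130,160)):
    k=4; I=cv2.resize(im,None,fx=k,fy=k,interpolation=cv2.INTER_CUBIC)
    q=lambda P:[tuple(x) for x in (proj(n,f(np.array(P)/1000))*k+1.5).round().astype(int).tolist()]
    for z in(12,):
        cv2.polylines(I,[np.array(q([[-110,-272,z],[40,-272,z],[40,73,z],[-110,73,z]]))],True,(255,0,255),1)
    cv2.polylines(I,[np.array(q([[-50,-96,160],[-20,-96,160],[-20,56,160],[-50,56,160]]))],True,(255,0,0),1)
    for g in(86,107,128):
        cv2.polylines(I,[np.array(q([[-85,-147-g,72],[-12,-147-g,72]]))],False,(255,255,0),1)
    cv2.imwrite("pics/fit_"+n+".png",I[v*k:(v+hh)*k,u*k:(u+w)*k][:600,:800])
E
python3 fit.py
```

```text
len 0.34449256304381776 [0.62663297 0.05256941 0.012     ] 0.206460736012412
[0.62321157 0.05427146 0.20392338] 3395.411764705882
```

View pics/fit_top.png

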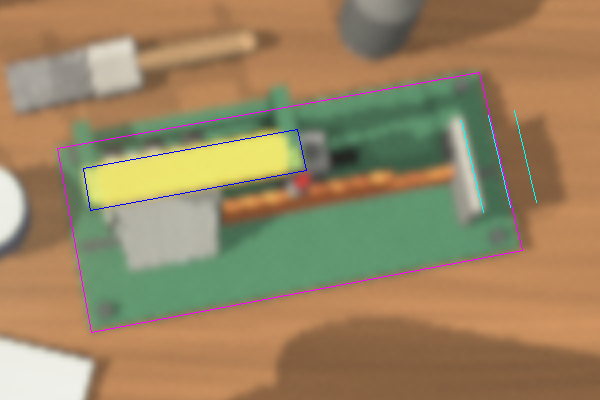

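View pics/fit_scene.png

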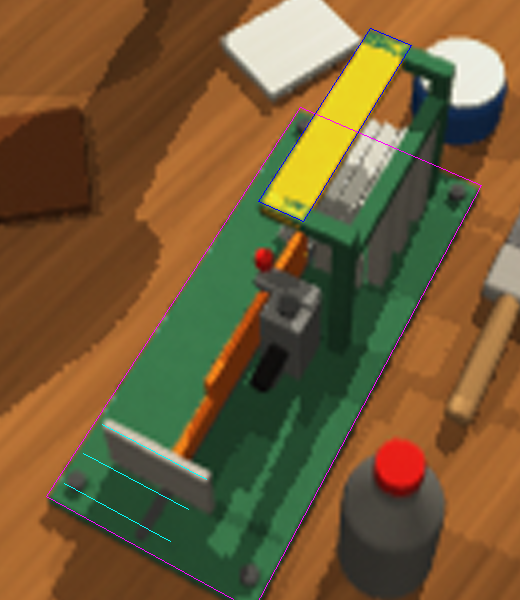

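The fit matches both views: base-plate edges, guard bar and gate opening (about 86 mm) all overlay well. The overlay is also my check that the three blanks in the bay are the right ones.

The move interface has no tilt. An open gripper with tool y along magazine x puts its front finger's back about 57 mm ahead of the tool axis. That lets an upright tool reach the feet with the body still short of the guard bar.

```bash
cat >> h.py <<'E'
def st(show=True):
    o=monitor.get_obs(); p=np.load("rack.npy"); c,s=np.cos(p[2]),np.sin(p[2]); Rm=np.array([[c,s],[-s,c]])
    m=Rm@(o["position"][:2]-p[:2]); M=R.from_quat(o["ee_rot"]).as_matrix()
    print("t %.2f mag mm"%o["t"],np.round(1e3*np.r_[m,o["position"][2]],1),"F mag",np.round(np.r_[Rm@o["contact_force"][:2],o["contact_force"][2]],1),"tooly ang-rack",round(np.arctan2(M[1,1],M[0,1])-p[2],3),"gap",round(o["finger_gap"],3)); return o,M
def togo(mx,my,z):
    o,M=st(); p=np.load("rack.npy"); w=rackT(p)([[mx/1e3,my/1e3,z/1e3]])[0]
    print("target world",w.round(3),"tool shift mm",np.round(1e3*M.T@(w-o["position"]),1))
E
python3 - <<'E'
from h import *
p=np.load("rack.npy"); c,s=np.cos(p[2]),np.sin(p[2])
for n,uv,z in(("spare",(221,218),.012),("brown",(288,241),.02),("tin",(210,172),.05),("clamp",(141,246),.02),("bottle",(311,122),.1)):
    w=unproj("top",uv,z)[0]; d=w[:2]-p[:2]; print(n,w.round(3),"mag",np.round([1e3*(c*d[0]+s*d[1]),1e3*(-s*d[0]+c*d[1])]))
togo(-165,0,120)
E
```

```text
spare [0.452 0.153 0.012] mag [-148.  131.]
brown [ 0.384 -0.053  0.02 ] mag [-256.  -56.]
tin [0.588 0.187 0.05 ] mag [ -8. 137.]
clamp [0.362 0.393 0.02 ] mag [-188.  384.]
bottle [ 0.735 -0.116  0.1  ] mag [  75. -189.]
t 1.50 mag mm [-271.7  591.1  211.3] F mag [0.1 0.5 0.8] tooly ang-rack 0.977 gap 0.085
target world [0.462 0.021 0.12 ] tool shift mm [-419.1 -430.2   91.3]
```

Emit:
move_arm([
  {"x": -0.028, "y": -0.0285},
  {"x": -0.028, "y": -0.0285},
  {"x": -0.028, "y": -0.0285},
  {"x": -0.028, "y": -0.0285},
  {"x": -0.028, "y": -0.0285},
  {"x": -0.028, "y": -0.0285},
  {"x": -0.028, "y": -0.0285},
  {"x": -0.028, "y": -0.0285},
], grip=-1)

```text
$.commands[0]: bad value
```

Emit:
move_arm([
  {"yaw": 0.122},
  {"yaw": 0.122},
  {"yaw": 0.122},
  {"yaw": 0.122},
  {"yaw": 0.122},
  {"yaw": 0.122},
  {"yaw": 0.122},
  {"yaw": 0.123},
])

```text
$.commands[0]: bad value
```

```bash
python3 -c "
from h import *
togo(-150,0,60)"
```

```text
t 1.50 mag mm [-271.7  591.1  211.3] F mag [0.1 0.5 0.8] tooly ang-rack 0.977 gap 0.085
target world [0.476 0.024 0.06 ] tool shift mm [-431.5 -421.9  151.3]
```

Emit:
move_arm([
  {"x": -0.028, "y": -0.0275, "z": 0, "yaw": 0},
  {"x": -0.028, "y": -0.0275, "z": 0, "yaw": 0},
  {"x": -0.028, "y": -0.0275, "z": 0, "yaw": 0},
  {"x": -0.028, "y": -0.0275, "z": 0, "yaw": 0},
  {"x": -0.028, "y": -0.0275, "z": 0, "yaw": 0},
  {"x": -0.028, "y": -0.0275, "z": 0, "yaw": 0},
  {"x": -0.028, "y": -0.0275, "z": 0, "yaw": 0},
  {"x": -0.028, "y": -0.0275, "z": 0, "yaw": 0},
], grip=-1)

```text
t: 2.17
position: [0.3615, 0.2879, 0.2115]
ee_rot: [0.193, 0.981, 0.0, 0.0]
contact_force: [0.9, 0.2, -0.3]
finger_gap: 0.0859
grip_force: 0.0
```

Emit:
move_arm([
  {"x": 0, "y": 0, "z": 0, "yaw": 0.122},
  {"x": 0, "y": 0, "z": 0, "yaw": 0.122},
  {"x": 0, "y": 0, "z": 0, "yaw": 0.122},
  {"x": 0, "y": 0, "z": 0, "yaw": 0.122},
  {"x": 0, "y": 0, "z": 0, "yaw": 0.122},
  {"x": 0, "y": 0, "z": 0, "yaw": 0.122},
  {"x": 0, "y": 0, "z": 0, "yaw": 0.122},
  {"x": 0, "y": 0, "z": 0, "yaw": 0.122},
])

```text
t: 2.83
position: [0.3612, 0.2895, 0.2114]
ee_rot: [0.633, 0.774, 0.0, 0.0]
contact_force: [0.4, -0.0, 0.2]
finger_gap: 0.0858
grip_force: 0.0
```

```bash
python3 -c "
from h import *
togo(-150,0,60)"
```

```text
t 2.83 mag mm [-209.   283.4  211.4] F mag [ 0.4 -0.1  0.2] tooly ang-rack -0.005 gap 0.086
target world [0.476 0.024 0.06 ] tool shift mm [-283.2   60.4  151.4]
```

Emit:
move_arm([
  {"x": -0.0354, "y": 0.0075, "z": 0.019, "yaw": 0},
  {"x": -0.0354, "y": 0.0075, "z": 0.019, "yaw": 0},
  {"x": -0.0354, "y": 0.0075, "z": 0.019, "yaw": 0},
  {"x": -0.0354, "y": 0.0075, "z": 0.019, "yaw": 0},
  {"x": -0.0354, "y": 0.0075, "z": 0.019, "yaw": 0},
  {"x": -0.0354, "y": 0.0075, "z": 0.019, "yaw": 0},
  {"x": -0.0354, "y": 0.0075, "z": 0.019, "yaw": 0},
  {"x": -0.0354, "y": 0.0075, "z": 0.019, "yaw": 0},
])

```text
t: 3.5
position: [0.4782, 0.0227, 0.0586]
ee_rot: [0.631, 0.776, 0.0, 0.0]
contact_force: [0.2, 1.1, 1.2]
finger_gap: 0.0856
grip_force: 0.0
```

```bash
python3 -c "
from h import *
togo(-145,0,10)
im=save('scene','s1.png')[:,:,::-1]
cv2.imwrite('pics/s1c.png',cv2.resize(im[120:320,130:330],None,fx=3,fy=3,interpolation=2))"
```

```text
t 3.50 mag mm [-148.4   -1.6   58.6] F mag [0.4 1.1 1.2] tooly ang-rack 0.001 gap 0.086
target world [0.481 0.025 0.01 ] tool shift mm [ 1.6  3.4 48.6]
```

View pics/s1c.png

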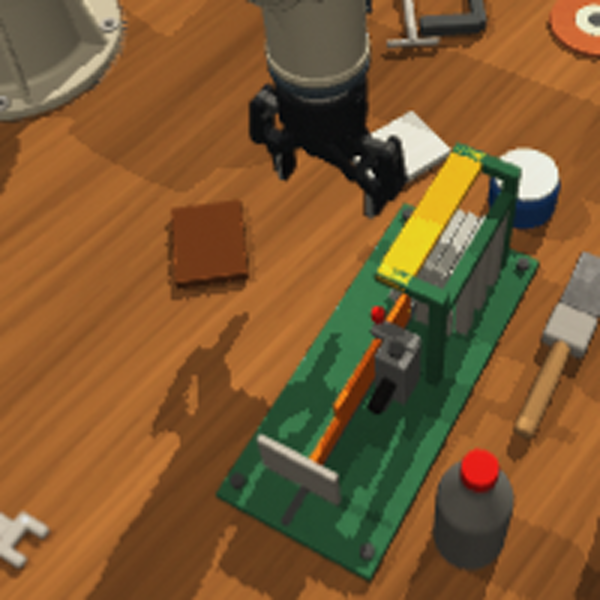

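The gripper hovers in front of the bay, with its front finger tip at about (370,210) in the crop. The knuckle above it bulges outwards, so I'll measure that profile.

Run:
```python
from h import *
p=np.load("rack.npy"); f=rackT(p); im=cv2.imread("pics/s1.png"); k=12; u,v=200,135
I=cv2.resize(im[v:v+65,u:u+66],None,fx=k,fy=k,interpolation=2)[:600]
q=lambda P:((proj("scene",f(np.array(P)/1000))-[u,v])*k+k/2-.5).round().astype(int)
cx,cy,cz=-148.4,-1.6,58.6
for d in range(0,90,10): cv2.polylines(I,[q([[cx+d,cy-11,cz],[cx+d,cy-11,cz+130]])],False,(0,255,255) if d%50==0 else (255,255,0),1)
for h in range(0,140,10): cv2.polylines(I,[q([[cx,cy-11,cz+h],[cx+80,cy-11,cz+h]])],False,(0,0,255) if h%50==0 else (0,255,0),1)
I=cv2.convertScaleAbs(I,alpha=1.6,beta=20)
cv2.imwrite("pics/grid.png",I)
```

```text
(no output)
```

View pics/grid.png

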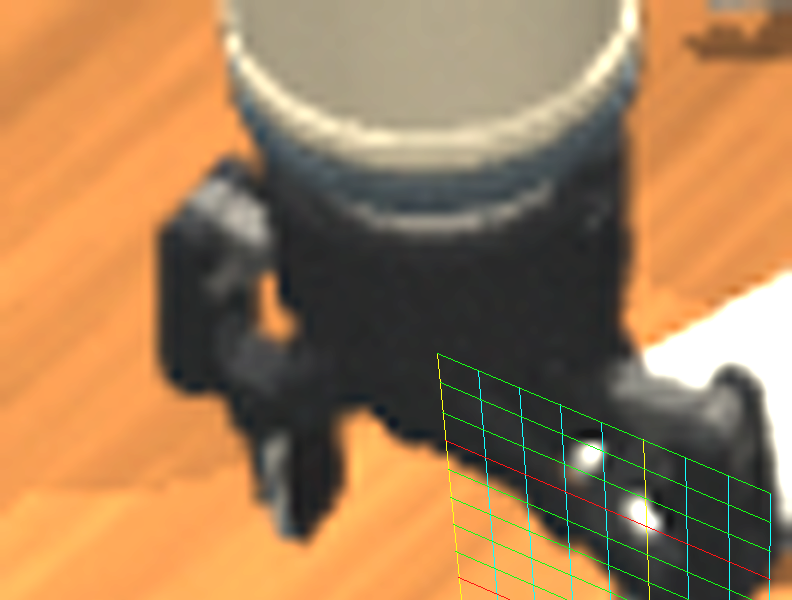

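Emit:
move_arm([
  {"x": 0.0016, "y": 0, "z": 0.02, "yaw": 0},
  {"x": 0, "y": 0, "z": 0.02, "yaw": 0},
  {"x": 0, "y": 0, "z": 0.01, "yaw": 0},
  {"x": 0, "y": 0, "z": 0, "yaw": 0},
])

```text
t: 3.88
position: [0.4757, 0.0259, 0.0076]
ee_rot: [0.631, 0.776, -0.001, -0.001]
contact_force: [-0.4, -0.4, 0.6]
finger_gap: 0.0856
grip_force: 0.0
```

Run:
```python
from h import *
o,M=st()
p=np.load("rack.npy"); f=rackT(p); im=save("scene","s2.png")[:,:,::-1]; k=12; u,v=225,158
I=cv2.resize(im[v:v+50,u:u+66],None,fx=k,fy=k,interpolation=2)
I=cv2.convertScaleAbs(I,alpha=1.8,beta=30)
c,s=np.cos(p[2]),np.sin(p[2]); d=o["position"][:2]-p[:2]
cx=1e3*(c*d[0]+s*d[1]);cy=1e3*(-s*d[0]+c*d[1]);cz=1e3*o["position"][2]
q=lambda P:((proj("scene",f(np.array(P)/1000))-[u,v])*k+k/2-.5).round().astype(int)
for d in range(40,90,10):
  cv2.polylines(I,[q([[cx+d,cy,cz],[cx+d,cy,cz+130]])],False,(0,0,255) if d==50 else (255,255,0),1)
for h in range(0,140,10): cv2.polylines(I,[q([[cx+40,cy,cz+h],[cx+80,cy,cz+h]])],False,(0,0,255) if h%50==0 else (0,255,0),1)
cv2.imwrite("pics/grid2.png",I)
```

```text
t 3.88 mag mm [-150.2    2.1    7.6] F mag [-0.5 -0.3  0.6] tooly ang-rack 0.001 gap 0.086
```

View pics/grid2.png

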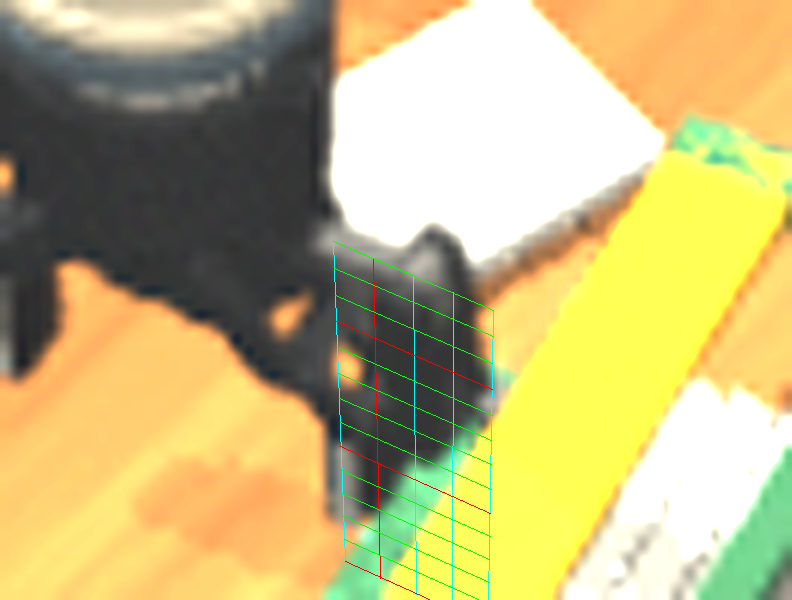

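Run:
```python
from h import *
f=rackT(np.load("rack.npy")); im=cv2.imread("pics/s1.png")
cx,cy,cz=-148.4,-1.6,58.6
hsv=cv2.cvtColor(im,cv2.COLOR_BGR2HSV)
for yo in(-11,0,11):
    r=[]
    for h in range(5,140,8):
        d=np.arange(30,100,1.); P=np.c_[cx+d,0*d+cy+yo,0*d+cz+h]/1e3; uv=proj("scene",f(P)).astype(np.float32)
        val=cv2.remap(im.max(2),uv[:,0],uv[:,1],1).ravel(); sat=cv2.remap(hsv[...,1],uv[:,0],uv[:,1],1).ravel()
        ok=(val<65)|((sat<70)&(val<170)); r.append((h,int(d[ok].max()) if ok.any() else 0, int(d[ok].min()) if ok.any() else 0))
    print(yo,r)
```

```text
-11 [(5, 0, 0), (13, 0, 0), (21, 0, 0), (29, 0, 0), (37, 0, 0), (45, 53, 44), (53, 57, 44), (61, 84, 44), (69, 87, 44), (77, 87, 40), (85, 73, 30), (93, 76, 30), (101, 80, 30), (109, 83, 30), (117, 86, 30), (125, 91, 30), (133, 96, 30)]
0 [(5, 0, 0), (13, 0, 0), (21, 41, 37), (29, 48, 38), (37, 52, 38), (45, 79, 38), (53, 81, 37), (61, 63, 32), (69, 67, 30), (77, 70, 30), (85, 74, 30), (93, 77, 30), (101, 80, 30), (109, 86, 30), (117, 91, 30), (125, 96, 30), (133, 99, 30)]
11 [(5, 36, 31), (13, 43, 31), (21, 46, 31), (29, 73, 31), (37, 76, 30), (45, 58, 30), (53, 62, 30), (61, 65, 30), (69, 69, 30), (77, 71, 30), (85, 75, 30), (93, 80, 30), (101, 85, 30), (109, 91, 30), (117, 96, 30), (125, 99, 30), (133, 67, 30)]
```

The finger's back slopes 24° out to the knuckle. An upright tool would touch the blanks' tops and not their feet, so a tilt is needed after all. The interface approaches out-of-reach poses "as far as the arm can", so I'll stretch out along the magazine's x, high above the bench, and see whether the tool tilts and keeps the tilt.

Emit:
move_arm([
  {"x": 0.009, "y": -0.01, "z": -0.038, "yaw": 0},
  {"x": 0.009, "y": 0, "z": -0.038, "yaw": 0},
  {"x": 0.009, "y": 0, "z": -0.038, "yaw": 0},
  {"x": 0.009, "y": 0, "z": -0.038, "yaw": 0},
  {"x": 0.009, "y": 0, "z": -0.038, "yaw": 0},
  {"x": 0.009, "y": 0, "z": -0.038, "yaw": 0},
  {"x": 0.009, "y": 0, "z": -0.038, "yaw": 0},
  {"x": 0.008, "y": 0, "z": -0.038, "yaw": 0},
])

```text
t: 4.6
position: [0.4521, 0.0942, 0.317]
ee_rot: [0.631, 0.776, 0.001, 0.001]
contact_force: [0.9, -1.3, 0.7]
finger_gap: 0.0853
grip_force: 0.0
```

Emit:
move_arm([
  {"x": 0, "y": 0.041, "z": 0, "yaw": 0},
  {"x": 0, "y": 0.041, "z": 0, "yaw": 0},
  {"x": 0, "y": 0.041, "z": 0, "yaw": 0},
  {"x": 0, "y": 0.041, "z": 0, "yaw": 0},
  {"x": 0, "y": 0.041, "z": 0, "yaw": 0},
  {"x": 0, "y": 0.041, "z": 0, "yaw": 0},
  {"x": 0, "y": 0.041, "z": 0, "yaw": 0},
  {"x": 0, "y": 0.041, "z": 0, "yaw": 0},
], grip=1)

```text
t: 5.27
position: [0.7754, 0.1612, 0.3152]
ee_rot: [0.631, 0.776, 0.001, 0.0]
contact_force: [0.7, 0.5, 0.4]
finger_gap: 0.0003
grip_force: 0.0
```

Emit:
move_arm([
  {"x": 0, "y": 0.041, "z": 0, "yaw": 0},
  {"x": 0, "y": 0.041, "z": 0, "yaw": 0},
  {"x": 0, "y": 0.041, "z": 0, "yaw": 0},
  {"x": 0, "y": 0.041, "z": 0, "yaw": 0},
  {"x": 0, "y": 0.041, "z": 0, "yaw": 0},
  {"x": 0, "y": 0.041, "z": 0, "yaw": 0},
])

```text
t: 5.77
position: [0.9661, 0.201, 0.3153]
ee_rot: [0.631, 0.776, 0.003, 0.003]
contact_force: [1.9, 0.1, 0.8]
finger_gap: 0.0
grip_force: 0.0
```

```bash
python3 -c "
from h import *
o,M=st(); print(o['joint_pos'].round(3),M.round(3))"
```

```text
t 5.77 mag mm [365.5  74.3 315.3] F mag [ 1.9 -0.2  0.8] tooly ang-rack 0.002 gap 0.0
[ 0.204  1.071  0.155 -0.     1.907 -0.002] [[-0.204  0.979  0.008]
 [ 0.979  0.204  0.002]
 [-0.     0.008 -1.   ]]
```

Emit:
move_arm([
  {"x": 0, "y": 0.03, "z": 0, "yaw": 0},
  {"x": 0, "y": 0.03, "z": 0, "yaw": 0},
  {"x": 0, "y": 0.03, "z": 0, "yaw": 0},
])

```text
t: 6.02
position: [0.9975, 0.2076, 0.2888]
ee_rot: [0.631, 0.776, 0.02, 0.017]
contact_force: [0.4, -1.0, 0.2]
finger_gap: -0.0004
grip_force: 0.0
```

```bash
python3 -c "
from h import *
o,M=st(); print(o['joint_pos'].round(3),M.round(3),o['position'])"
```

```text
t 6.02 mag mm [397.6  74.4 288.8] F mag [ 0.2 -1.1  0.2] tooly ang-rack 0.002 gap -0.0
[ 0.204  1.144  0.062  0.     1.883 -0.002] [[-0.204  0.978  0.052]
 [ 0.979  0.204  0.011]
 [-0.     0.053 -0.999]] [0.99746677 0.2076349  0.28879495]
```

Emit:
move_arm([
  {"x": 0, "y": 0.035, "z": -0.02, "yaw": 0},
  {"x": 0, "y": 0.035, "z": -0.02, "yaw": 0},
  {"x": 0, "y": 0.035, "z": -0.02, "yaw": 0},
  {"x": 0, "y": 0.035, "z": -0.02, "yaw": 0},
  {"x": 0, "y": 0.035, "z": -0.02, "yaw": 0},
  {"x": 0, "y": 0.035, "z": -0.02, "yaw": 0},
])

```text
t: 6.52
position: [1.0279, 0.2132, 0.3752]
ee_rot: [0.627, 0.771, 0.087, 0.071]
contact_force: [-0.1, -0.8, 0.5]
finger_gap: 0.0003
grip_force: 0.0
```

```bash
python3 -c "
from h import *
o,M=st(); print(o['joint_pos'].round(3),M.round(3),o['position'])"
```

```text
t 6.52 mag mm [428.5  73.7 375.2] F mag [-0.3 -0.8  0.5] tooly ang-rack 0.001 gap 0.0
[ 0.203  1.067  0.058  0.     1.791 -0.002] [[-0.204  0.954  0.219]
 [ 0.979  0.198  0.045]
 [-0.     0.224 -0.975]] [1.02789833 0.21318415 0.37518232]
```

The tilt grows and stays (13° now), so I'll continue to about 33°.

Emit:
move_arm([
  {"x": 0, "y": 0.035, "z": -0.01, "yaw": 0},
  {"x": 0, "y": 0.035, "z": -0.01, "yaw": 0},
  {"x": 0, "y": 0.035, "z": -0.01, "yaw": 0},
  {"x": 0, "y": 0.035, "z": -0.01, "yaw": 0},
  {"x": 0, "y": 0.035, "z": -0.01, "yaw": 0},
  {"x": 0, "y": 0.035, "z": -0.01, "yaw": 0},
  {"x": 0, "y": 0.035, "z": -0.01, "yaw": 0},
  {"x": 0, "y": 0.035, "z": -0.01, "yaw": 0},
])

```text
t: 7.18
position: [1.0746, 0.223, 0.4393]
ee_rot: [0.617, 0.759, 0.162, 0.132]
contact_force: [-0.2, -0.5, 0.4]
finger_gap: -0.0002
grip_force: 0.0
```

```bash
python3 -c "
from h import *
o,M=st(); print(o['joint_pos'].round(3),M.round(3),o['position'])"
```

```text
t 7.18 mag mm [476.2  73.8 439.3] F mag [-0.3 -0.5  0.4] tooly ang-rack 0.001 gap -0.0
[ 2.030e-01  1.023e+00  5.900e-02  1.000e-03  1.637e+00 -2.000e-03] [[-0.204  0.893  0.401]
 [ 0.979  0.186  0.083]
 [-0.     0.41  -0.912]] [1.07460034 0.22300848 0.43934527]
```

Emit:
move_arm([
  {"x": 0, "y": 0.035, "z": -0.01, "yaw": 0},
  {"x": 0, "y": 0.035, "z": -0.01, "yaw": 0},
  {"x": 0, "y": 0.035, "z": -0.01, "yaw": 0},
  {"x": 0, "y": 0.035, "z": -0.01, "yaw": 0},
  {"x": 0, "y": 0.035, "z": -0.01, "yaw": 0},
  {"x": 0, "y": 0.035, "z": -0.01, "yaw": 0},
])

```text
t: 7.68
position: [1.0936, 0.227, 0.5157]
ee_rot: [0.606, 0.745, 0.218, 0.177]
contact_force: [-0.2, -0.2, -0.2]
finger_gap: -0.0
grip_force: 0.0
```

```bash
cat >> h.py <<'E'
def go(mx,my,z):
    """total tool shift mm for mag target, tilt deg"""
    togo(mx,my,z); o,M=monitor.get_obs(),None
    M=R.from_quat(o["ee_rot"]).as_matrix(); print("tilt",np.degrees(np.arccos(-M[2,2])).round(1),"q",o["joint_pos"].round(2))
E
python3 -c "
from h import *
go(-200,0,350);go(-140,0,60)"
```

```text
t 7.68 mag mm [495.7  73.9 515.7] F mag [-0.2 -0.2 -0.2] tooly ang-rack 0.001 gap -0.0
target world [0.427 0.014 0.35 ] tool shift mm [ -73.2 -675.4 -235.3]
tilt 32.6 q [ 0.2   0.97  0.06  0.    1.54 -0.  ]
t 7.68 mag mm [495.7  73.9 515.7] F mag [-0.2 -0.2 -0.2] tooly ang-rack 0.001 gap -0.0
target world [0.486 0.026 0.06 ] tool shift mm [ -73.1 -781.1   41.4]
tilt 32.6 q [ 0.2   0.97  0.06  0.    1.54 -0.  ]
```

Emit:
move_arm([
  {"x": -0.004, "y": -0.0375, "z": -0.013, "yaw": 0},
  {"x": -0.004, "y": -0.0375, "z": -0.013, "yaw": 0},
  {"x": -0.004, "y": -0.0375, "z": -0.013, "yaw": 0},
  {"x": -0.004, "y": -0.0375, "z": -0.013, "yaw": 0},
  {"x": -0.004, "y": -0.0375, "z": -0.013, "yaw": 0},
  {"x": -0.004, "y": -0.0375, "z": -0.013, "yaw": 0},
  {"x": -0.004, "y": -0.0375, "z": -0.013, "yaw": 0},
  {"x": -0.004, "y": -0.0375, "z": -0.013, "yaw": 0},
])

```text
t: 8.35
position: [0.8585, 0.1511, 0.4603]
ee_rot: [0.606, 0.745, 0.218, 0.177]
contact_force: [0.0, -0.5, 1.0]
finger_gap: 0.0001
grip_force: 0.0
```

Emit:
move_arm([
  {"x": -0.004, "y": -0.0375, "z": -0.013, "yaw": 0},
  {"x": -0.004, "y": -0.0375, "z": -0.013, "yaw": 0},
  {"x": -0.004, "y": -0.0375, "z": -0.013, "yaw": 0},
  {"x": -0.004, "y": -0.0375, "z": -0.013, "yaw": 0},
  {"x": -0.004, "y": -0.0375, "z": -0.013, "yaw": 0},
  {"x": -0.004, "y": -0.0375, "z": -0.013, "yaw": 0},
  {"x": -0.004, "y": -0.0375, "z": -0.013, "yaw": 0},
  {"x": -0.004, "y": -0.0375, "z": -0.013, "yaw": 0},
])

```text
t: 9.02
position: [0.5631, 0.0571, 0.3866]
ee_rot: [0.605, 0.745, 0.217, 0.177]
contact_force: [0.6, -0.9, 0.8]
finger_gap: 0.0002
grip_force: 0.0
```

```bash
python3 -c "
from h import *
go(-150,0,80)"
```

```text
t 9.02 mag mm [-58.3  14.9 386.6] F mag [ 0.4 -1.   0.8] tooly ang-rack 0.002 gap 0.0
target world [0.476 0.024 0.08 ] tool shift mm [ -14.5 -242.4  209. ]
tilt 32.6 q [ 0.04 -0.17  1.96  0.12  0.8  -0.22]
```

Emit:
move_arm([
  {"x": -0.0018, "y": -0.0303, "z": 0.0261, "yaw": 0},
  {"x": -0.0018, "y": -0.0303, "z": 0.0261, "yaw": 0},
  {"x": -0.0018, "y": -0.0303, "z": 0.0261, "yaw": 0},
  {"x": -0.0018, "y": -0.0303, "z": 0.0261, "yaw": 0},
  {"x": -0.0018, "y": -0.0303, "z": 0.0261, "yaw": 0},
  {"x": -0.0018, "y": -0.0303, "z": 0.0261, "yaw": 0},
  {"x": -0.0018, "y": -0.0303, "z": 0.0261, "yaw": 0},
  {"x": -0.0018, "y": -0.0303, "z": 0.0261, "yaw": 0},
])

```text
t: 9.68
position: [0.4946, 0.0386, 0.1361]
ee_rot: [0.602, 0.747, 0.226, 0.171]
contact_force: [0.8, 1.3, 0.8]
finger_gap: -0.0002
grip_force: 0.0
```

```bash
python3 -c "
from h import *
go(-125,0,32);go(-100,0,32)"
```

```text
t 9.68 mag mm [-129.1   10.7  136.1] F mag [1.1 1.1 0.8] tooly ang-rack 0.004 gap -0.0
target world [0.501 0.029 0.032] tool shift mm [-12.5 -53.2  89.4]
tilt 33.0 q [-0.04  0.07  2.39  0.88  0.2  -1.08]
t 9.68 mag mm [-129.1   10.7  136.1] F mag [1.1 1.1 0.8] tooly ang-rack 0.004 gap -0.0
target world [0.525 0.034 0.032] tool shift mm [-12.9 -32.2 102.9]
tilt 33.0 q [-0.04  0.07  2.39  0.88  0.2  -1.08]
```

Run:
```python
from h import *
from scipy.optimize import least_squares
D=[((.3537,1.6342,1.1552),np.hypot(.2373,.5776),.2106),((1.071,.155,1.907),np.hypot(.9661,.201),.3153),((1.144,.062,1.883),np.hypot(.9975,.2076),.2888),((1.067,.058,1.791),np.hypot(1.0279,.2132),.3752),((1.023,.059,1.637),np.hypot(1.0746,.223),.4393),((.97,.06,1.54),np.hypot(1.0936,.227),.5157)]
def fk(k,q):
    a,h,l1,l2,l3,e=k; A=q[0];B=q[0]+q[1];C=B+q[2]
    return a+l1*np.sin(A)+l2*np.sin(B)+e*np.cos(B)+l3*np.sin(C), h+l1*np.cos(A)+l2*np.cos(B)-e*np.sin(B)+l3*np.cos(C)
res=lambda k:np.r_[np.ravel([np.subtract(fk(k,q),(r,z)) for q,r,z in D]),1e-3*(k[5]),1e-3*k[0]]
s=least_squares(res,[0,.3,.4,.4,.25,0]); k=s.x; print(k.round(3),abs(s.fun).max())
f=rackT(np.load("rack.npy"))
def ik(P,ph,zax_az):
    # wrist centre with true 3D tool axis
    zt=np.array([np.sin(ph)*np.cos(zax_az),np.sin(ph)*np.sin(zax_az),-np.cos(ph)]); W=P-k[4]*zt
    az=np.arctan2(W[1],W[0]); rw,zw=np.hypot(*W[:2]),W[2]
    g=least_squares(lambda q:np.subtract(fk(np.r_[k[:4],0,k[5]],(q[0],q[1],0)),(rw,zw)),[.2,2.]).x
    B=g.sum(); fa=np.array([np.sin(B)*np.cos(az),np.sin(B)*np.sin(az),np.cos(B)])
    n=np.array([-np.sin(az),np.cos(az),0]); u=np.cross(n,fa)
    return g.round(2), "ang",np.arccos(fa@zt).round(2),"inplane",(zt@u).round(2),"out",(zt@n).round(2)
a=np.load("rack.npy")[2]
for t in(22,26,30,33,40,45):
    for m in((-120,0,60),(-110,0,30),(-80,0,25),(-45,0,25)): print(t,m,*ik(f(np.array([m])/1e3)[0],np.radians(t),a))
```

```text
[-0.007  0.286  0.574  0.498  0.363  0.054] 0.0006772483032316812
22 (-120, 0, 60) [0.26 2.29] ang 0.22 inplane 0.21 out 0.07
22 (-110, 0, 30) [0.34 2.29] ang 0.15 inplane 0.13 out 0.07
22 (-80, 0, 25) [0.38 2.23] ang 0.16 inplane 0.15 out 0.07
22 (-45, 0, 25) [0.42 2.16] ang 0.2 inplane 0.18 out 0.06
26 (-120, 0, 60) [0.26 2.34] ang 0.13 inplane 0.09 out 0.09
26 (-110, 0, 30) [0.35 2.34] ang 0.09 inplane 0.01 out 0.09
26 (-80, 0, 25) [0.39 2.28] ang 0.09 inplane 0.03 out 0.08
26 (-45, 0, 25) [0.42 2.21] ang 0.1 inplane 0.07 out 0.08
30 (-120, 0, 60) [0.27 2.39] ang 0.12 inplane -0.03 out 0.11
30 (-110, 0, 30) [0.36 2.38] ang 0.16 inplane -0.11 out 0.11
30 (-80, 0, 25) [0.4  2.33] ang 0.14 inplane -0.1 out 0.1
30 (-45, 0, 25) [0.42 2.26] ang 0.11 inplane -0.06 out 0.09
33 (-120, 0, 60) [0.28 2.43] ang 0.18 inplane -0.12 out 0.13
33 (-110, 0, 30) [0.37 2.42] ang 0.25 inplane -0.21 out 0.12
33 (-80, 0, 25) [0.41 2.36] ang 0.23 inplane -0.19 out 0.11
33 (-45, 0, 25) [0.44 2.29] ang 0.18 inplane -0.15 out 0.1
40 (-120, 0, 60) [0.33 2.5 ] ang 0.41 inplane -0.36 out 0.17
40 (-110, 0, 30) [0.44 2.49] ang 0.5 inplane -0.45 out 0.16
40 (-80, 0, 25) [0.47 2.44] ang 0.47 inplane -0.42 out 0.15
40 (-45, 0, 25) [0.48 2.37] ang 0.41 inplane -0.38 out 0.13
45 (-120, 0, 60) [0.4  2.55] ang 0.61 inplane -0.53 out 0.2
45 (-110, 0, 30) [0.51 2.54] ang 0.7 inplane -0.61 out 0.19
45 (-80, 0, 25) [0.53 2.48] ang 0.66 inplane -0.59 out 0.18
45 (-45, 0, 25) [0.53 2.41] ang 0.6 inplane -0.54 out 0.16
```

Emit:
move_arm([
  {"x": -0.0016, "y": -0.007, "z": 0.007, "yaw": 0},
  {"x": -0.0016, "y": -0.007, "z": 0.007, "yaw": 0},
  {"x": -0.0016, "y": -0.007, "z": 0.007, "yaw": 0},
  {"x": -0.0016, "y": -0.007, "z": 0.007, "yaw": 0},
  {"x": -0.0016, "y": -0.007, "z": 0.007, "yaw": 0},
  {"x": -0.0016, "y": -0.007, "z": 0.007, "yaw": 0},
  {"x": -0.0016, "y": -0.007, "z": 0.007, "yaw": 0},
  {"x": -0.0016, "y": -0.007, "z": 0.007, "yaw": 0},
])

```text
t: 10.35
position: [0.4843, 0.0252, 0.065]
ee_rot: [0.601, 0.746, 0.228, 0.172]
contact_force: [0.8, -0.5, 0.8]
finger_gap: 0.0003
grip_force: 0.0
```

```bash
python3 -c "
from h import *
go(-115,0,30)"
```

```text
t 10.35 mag mm [-141.9   -0.3   65. ] F mag [ 0.7 -0.7  0.8] tooly ang-rack 0.005 gap 0.0
target world [0.511 0.031 0.03 ] tool shift mm [-0.7  3.4 44. ]
tilt 33.2 q [-0.08  0.26  2.46  2.2   0.22 -2.46]
```

Emit:
move_arm([
  {"x": 0, "y": 0.0026, "z": 0.0078, "yaw": 0},
  {"x": 0, "y": 0.0026, "z": 0.0078, "yaw": 0},
  {"x": 0, "y": 0.0026, "z": 0.0078, "yaw": 0},
  {"x": 0, "y": 0.0026, "z": 0.0078, "yaw": 0},
  {"x": 0, "y": 0.0026, "z": 0.0078, "yaw": 0},
  {"x": 0, "y": 0.0026, "z": 0.0078, "yaw": 0},
  {"x": 0, "y": 0.0026, "z": 0.0078, "yaw": 0},
  {"x": 0, "y": 0.0026, "z": 0.0078, "yaw": 0},
])

```text
t: 11.02
position: [0.5346, 0.0377, 0.0241]
ee_rot: [0.601, 0.747, 0.228, 0.171]
contact_force: [-0.3, -0.7, 0.0]
finger_gap: 0.0004
grip_force: 0.0
```

```bash
python3 -c "
from h import *
go(-60,0,24);go(-46,0,24)"
```

```text
t 11.02 mag mm [-90.1   1.8  24.1] F mag [-0.5 -0.7  0. ] tooly ang-rack 0.005 gap 0.0
target world [0.564 0.042 0.024] tool shift mm [-2.3 25.2 16.5]
tilt 33.1 q [-0.04  0.42  2.38  2.52  0.26 -2.74]
t 11.02 mag mm [-90.1   1.8  24.1] F mag [-0.5 -0.7  0. ] tooly ang-rack 0.005 gap 0.0
target world [0.578 0.045 0.024] tool shift mm [-2.5 36.9 24.1]
tilt 33.1 q [-0.04  0.42  2.38  2.52  0.26 -2.74]
```

Emit:
move_arm([
  {"x": -0.0003, "y": 0.0031, "z": 0.002, "yaw": 0},
  {"x": -0.0003, "y": 0.0031, "z": 0.002, "yaw": 0},
  {"x": -0.0003, "y": 0.0031, "z": 0.002, "yaw": 0},
  {"x": -0.0003, "y": 0.0031, "z": 0.002, "yaw": 0},
  {"x": -0.0003, "y": 0.0031, "z": 0.002, "yaw": 0},
  {"x": -0.0003, "y": 0.0031, "z": 0.002, "yaw": 0},
  {"x": -0.0003, "y": 0.0031, "z": 0.002, "yaw": 0},
  {"x": -0.0003, "y": 0.0031, "z": 0.002, "yaw": 0},
])

```text
t: 11.68
position: [0.5633, 0.042, 0.0238]
ee_rot: [0.601, 0.747, 0.228, 0.171]
contact_force: [0.6, -0.4, 0.6]
finger_gap: 0.0001
grip_force: 0.0
```

```bash
python3 -c "
from h import *
go(-50,0,24);go(-46,0,24)"
```

```text
t 11.68 mag mm [-61.1   0.2  23.8] F mag [ 0.5 -0.5  0.6] tooly ang-rack 0.004 gap 0.0
target world [0.574 0.044 0.024] tool shift mm [-0.3  9.4  5.9]
tilt 33.1 q [-0.02  0.44  2.32  2.45  0.23 -2.66]
t 11.68 mag mm [-61.1   0.2  23.8] F mag [ 0.5 -0.5  0.6] tooly ang-rack 0.004 gap 0.0
target world [0.578 0.045 0.024] tool shift mm [-0.4 12.8  8.1]
tilt 33.1 q [-0.02  0.44  2.32  2.45  0.23 -2.66]
```

Emit:
move_arm([
  {"x": 0, "y": 0.0021, "z": 0.0014, "yaw": 0},
  {"x": 0, "y": 0.0021, "z": 0.0014, "yaw": 0},
  {"x": 0, "y": 0.0021, "z": 0.0014, "yaw": 0},
  {"x": 0, "y": 0.0021, "z": 0.0014, "yaw": 0},
])

```text
t: 12.02
position: [0.5719, 0.044, 0.023]
ee_rot: [0.601, 0.747, 0.227, 0.17]
contact_force: [-11.0, -2.4, 8.1]
finger_gap: -0.0
grip_force: 6.7
```

```bash
python3 -c "
from h import *
go(-40,0,24)
im=save('scene','s3.png')[:,:,::-1]; im2=save('top','t3.png')[:,:,::-1]
a=cv2.resize(im[165:265,200:300],(600,600),interpolation=2)[:, :400]
b=cv2.resize(im2[130:230,220:320],(600,600),interpolation=2)[:,:400]
cv2.imwrite('pics/c3.png',cv2.convertScaleAbs(np.hstack([a,b]),alpha=1.3))"
```

```text
t 12.02 mag mm [-52.3   0.4  23. ] F mag [-11.2  -0.1   8.1] tooly ang-rack 0.004 gap -0.0
target world [0.584 0.046 0.024] tool shift mm [-0.6 10.9  5.9]
tilt 33.0 q [-0.02  0.45  2.3   2.43  0.22 -2.63]
```

View pics/c3.png

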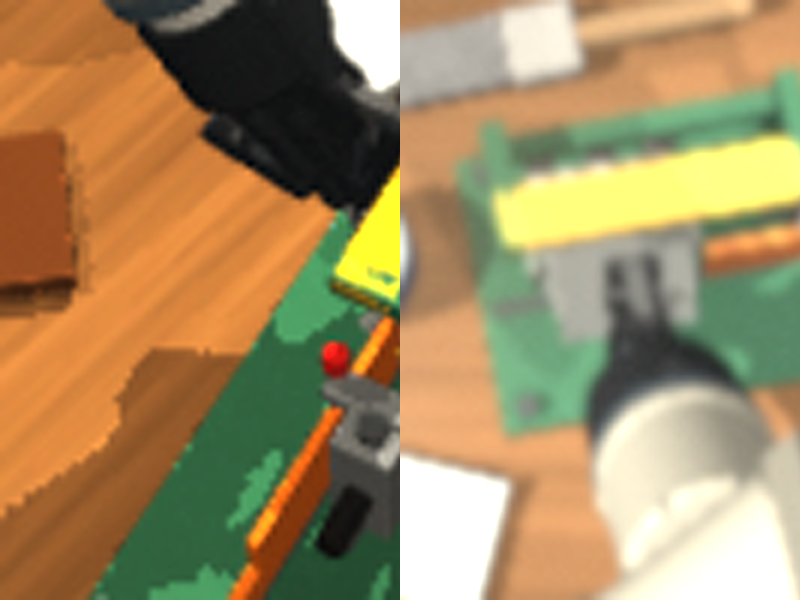

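Run:
```python
from h import *
p=np.load("rack.npy"); c,s=np.cos(p[2]),np.sin(p[2]); f=rackT(p)
def mag(uv,z): d=unproj("top",uv,z)[:,:2]-p[:2]; return np.round(1e3*np.c_[c*d[:,0]+s*d[:,1],-s*d[:,0]+c*d[:,1]])
print("foot now L,R",mag([[220+160/6,130+340/6],[220+295/6,130+318/6]],.016).tolist())
print("foot start",mag([[215+130/4,120+270/4],[215+216/4,120+253/4]],.016).tolist())
# foot edge by intensity: profile along mag x at several y, both pictures
for n in("top0","t3"):
    g=cv2.cvtColor(cv2.imread(f"pics/{n}.png"),cv2.COLOR_BGR2HSV)[...,1]
    for y in(-27,-20,22,27):
        X=np.arange(-85,-50,3.); uv=proj("top",f(np.c_[X,0*X+y,0*X+16]/1e3)).astype(np.float32)
        print(n,y,dict(zip(X.astype(int).tolist(),cv2.remap(g,uv[:,0],uv[:,1],1).ravel().tolist())))
```

```text
foot now L,R [[-67.0, 35.0], [-68.0, -35.0]]
foot start [[-70.0, 33.0], [-69.0, -35.0]]
top0 -27 {-85: 94, -82: 93, -79: 92, -76: 89, -73: 77, -70: 48, -67: 27, -64: 19, -61: 18, -58: 18, -55: 19, -52: 18}
top0 -20 {-85: 92, -82: 91, -79: 92, -76: 89, -73: 75, -70: 48, -67: 28, -64: 20, -61: 17, -58: 18, -55: 18, -52: 19}
top0 22 {-85: 90, -82: 90, -79: 89, -76: 86, -73: 74, -70: 46, -67: 25, -64: 18, -61: 18, -58: 18, -55: 18, -52: 18}
top0 27 {-85: 90, -82: 90, -79: 90, -76: 86, -73: 74, -70: 45, -67: 27, -64: 20, -61: 18, -58: 18, -55: 18, -52: 18}
t3 -27 {-85: 14, -82: 24, -79: 52, -76: 69, -73: 70, -70: 53, -67: 30, -64: 20, -61: 16, -58: 17, -55: 17, -52: 18}
t3 -20 {-85: 7, -82: 7, -79: 13, -76: 24, -73: 29, -70: 23, -67: 18, -64: 17, -61: 16, -58: 15, -55: 13, -52: 15}
t3 22 {-85: 82, -82: 87, -79: 90, -76: 89, -73: 86, -70: 71, -67: 38, -64: 23, -61: 19, -58: 19, -55: 19, -52: 18}
t3 27 {-85: 89, -82: 90, -79: 88, -76: 89, -73: 86, -70: 68, -67: 40, -64: 26, -61: 19, -58: 17, -55: 18, -52: 18}
```

The top view shows the tip on the blank's face, and the foot has only just begun to move (to about −68 mm), so the real tip sits behind the nominal TCP. I'll keep pushing gently while watching the force.

Emit:
move_arm([
  {"x": 0, "y": 0.0017, "z": 0.0011, "yaw": 0},
  {"x": 0, "y": 0.0017, "z": 0.0011, "yaw": 0},
  {"x": 0, "y": 0.0017, "z": 0.0011, "yaw": 0},
  {"x": 0, "y": 0.0017, "z": 0.0011, "yaw": 0},
])

```text
t: 12.45
position: [0.5792, 0.0457, 0.0229]
ee_rot: [0.602, 0.747, 0.227, 0.17]
contact_force: [-5.3, -0.8, 3.2]
finger_gap: 0.0004
grip_force: 3.0
```

Emit:
move_arm([
  {"x": 0, "y": 0.0017, "z": 0.0011, "yaw": 0},
  {"x": 0, "y": 0.0017, "z": 0.0011, "yaw": 0},
])

```text
t: 12.62
position: [0.5836, 0.0467, 0.0229]
ee_rot: [0.601, 0.747, 0.227, 0.17]
contact_force: [-2.6, -1.1, -1.4]
finger_gap: -0.0003
grip_force: 1.5
```

```bash
cat > foot.py <<'E'
from h import *
import sys
n=sys.argv[1]; save("top",n); f=rackT(np.load("rack.npy")); st()
g=cv2.cvtColor(cv2.imread("pics/"+n),cv2.COLOR_BGR2HSV)[...,1]
for y in(-27,22,28):
    X=np.arange(-80,-20,1.); uv=proj("top",f(np.c_[X,0*X+y,0*X+15]/1e3)).astype(np.float32)
    v=cv2.remap(g,uv[:,0],uv[:,1],1).ravel(); print(y,"edge at",X[v<50][:1],v[::4])
E
python3 foot.py t4.png
```

```text
t 12.67 mag mm [-39.6   0.6  23.2] F mag [-2.3  0.5 -1.4] tooly ang-rack 0.004 gap 0.0
-27 edge at [-80.] [11 12  7 25 62 80 77 54 28 18 17 15 16 16 19]
22 edge at [-80.] [28 56 76 86 88 86 81 61 33 22 19 20 20 22 23]
28 edge at [-50.] [78 86 88 88 87 87 84 61 33 22 19 19 21 22 22]
```

Emit:
move_arm([
  {"x": 0, "y": 0.0017, "z": 0.0011, "yaw": 0},
  {"x": 0, "y": 0.0017, "z": 0.0011, "yaw": 0},
  {"x": 0, "y": 0.0017, "z": 0.0011, "yaw": 0},
  {"x": 0, "y": 0.0017, "z": 0.0011, "yaw": 0},
])

```text
t: 13.0
position: [0.5919, 0.0486, 0.023]
ee_rot: [0.601, 0.747, 0.227, 0.17]
contact_force: [-3.6, -1.6, -5.1]
finger_gap: 0.0001
grip_force: 1.4
```

Emit:
move_arm([
  {"x": 0, "y": 0.0017, "z": 0.0011, "yaw": 0},
])

```text
t: 13.08
position: [0.5938, 0.0489, 0.023]
ee_rot: [0.601, 0.747, 0.227, 0.17]
contact_force: [-15.3, -3.0, 2.9]
finger_gap: 0.0004
grip_force: 7.9
```

```bash
python3 foot.py t5.png
```

```text
t 13.13 mag mm [-30.1   0.7  22.9] F mag [-8.2  0.6  1.3] tooly ang-rack 0.004 gap -0.0
-27 edge at [-80.] [37 27 13 13  8  8 25 46 40 27 40 43 28 18 17]
22 edge at [-80.] [10  6 13 25 52 73 82 80 61 32 39 46 31 22 24]
28 edge at [-80.] [32 47 59 75 83 85 86 78 53 32 36 45 34 24 23]
```

Emit:
move_arm([
  {"x": 0, "y": 0.0009, "z": 0.0005, "yaw": 0},
  {"x": 0, "y": 0, "z": 0, "yaw": 0},
])

```text
t: 13.3
position: [0.5937, 0.0489, 0.0228]
ee_rot: [0.602, 0.747, 0.226, 0.17]
contact_force: [-11.8, -2.9, 3.3]
finger_gap: -0.0004
grip_force: 6.4
```

Emit:
move_arm([
  {"x": 0, "y": 0.0009, "z": 0.0005, "yaw": 0},
  {"x": 0, "y": 0, "z": 0, "yaw": 0},
])

```text
t: 13.47
position: [0.5938, 0.0489, 0.0227]
ee_rot: [0.602, 0.747, 0.226, 0.17]
contact_force: [-17.7, -4.5, 7.6]
finger_gap: -0.0001
grip_force: 8.8
```

```bash
python3 -c "
from h import *
st()"
```

```text
t 13.47 mag mm [-29.9   0.7  22.7] F mag [-18.2  -0.9   7.6] tooly ang-rack 0.004 gap -0.0
```

Emit:
move_arm([
  {"x": 0, "y": 0.0009, "z": 0.0005, "yaw": 0},
  {"x": 0, "y": 0, "z": 0, "yaw": 0},
])

```text
t: 13.63
position: [0.5939, 0.0489, 0.0223]
ee_rot: [0.602, 0.747, 0.225, 0.169]
contact_force: [-20.9, -4.6, 10.2]
finger_gap: 0.0005
grip_force: 10.7
```

Emit:
move_arm([
  {"x": 0, "y": -0.003, "z": -0.002, "yaw": 0},
  {"x": 0, "y": -0.008, "z": -0.005, "yaw": 0},
  {"x": 0, "y": -0.015, "z": -0.01, "yaw": 0},
  {"x": 0, "y": -0.025, "z": -0.016, "yaw": 0},
  {"x": 0, "y": -0.025, "z": -0.016, "yaw": 0},
  {"x": 0, "y": -0.025, "z": -0.016, "yaw": 0},
])

```text
t: 14.13
position: [0.4817, 0.0236, 0.0246]
ee_rot: [0.601, 0.746, 0.229, 0.172]
contact_force: [-0.3, -0.6, -0.8]
finger_gap: 0.0001
grip_force: 0.0
```

```bash
python3 foot.py t6.png; python3 -c "
from h import *
im=save('scene','s6.png')[:,:,::-1]; im2=cv2.imread('pics/t6.png')
a=cv2.resize(im[165:265,235:302],(402,600),interpolation=2)
b=cv2.resize(im2[130:230,230:296],(396,600),interpolation=2)
cv2.imwrite('pics/c6.png',cv2.convertScaleAbs(np.hstack([a,b]),alpha=1.3))"
```

```text
t 14.18 mag mm [-152.4   -0.3   22.6] F mag [-7.1  2.4 -3.2] tooly ang-rack 0.005 gap -0.0
-27 edge at [-47.] [91 91 92 91 90 89 89 83 56 29 38 48 33 17 20]
22 edge at [-47.] [87 88 88 88 87 87 84 79 56 29 38 46 33 22 25]
28 edge at [-47.] [88 88 89 87 86 85 85 76 53 32 37 45 34 24 24]
```

View pics/c6.png

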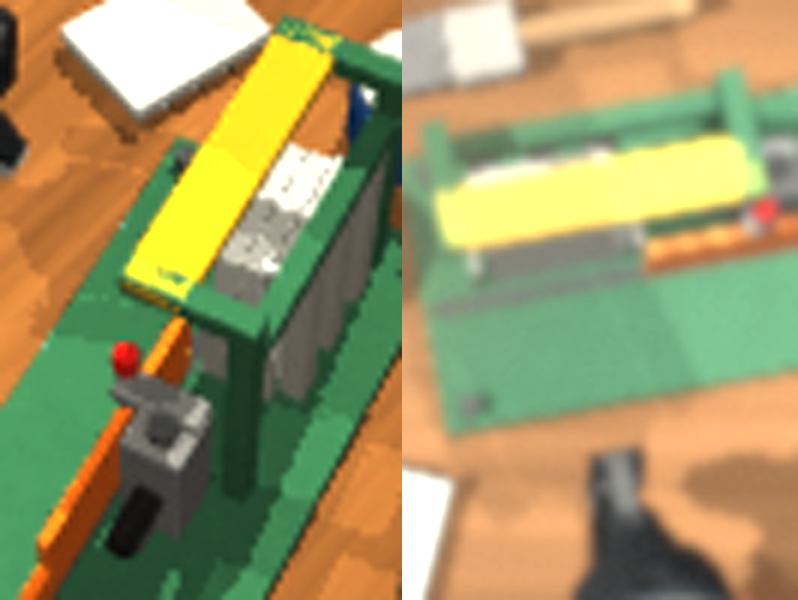

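The blanks now stand as an upright stack at the backstop, and the tool is clear. Next is the gate.

```bash
python3 -c "
from h import *
go(-130,-262,60)
p=np.load('rack.npy'); c,s=np.cos(p[2]),np.sin(p[2])
w=unproj('top',[[388,239],[388,210],[397,262]],.01)[:,:2]-p[:2]; print(np.round(1e3*np.c_[c*w[:,0]+s*w[:,1],-s*w[:,0]+c*w[:,1]]))"
```

```text
t 14.23 mag mm [-149.6   -0.8   22.9] F mag [-0.1 -0.1 -0. ] tooly ang-rack 0.003 gap 0.0
target world [ 0.549 -0.229  0.06 ] tool shift mm [-260.7   36.   -26.9]
tilt 33.0 q [-0.09  0.39  2.49  2.56  0.34 -2.84]
[[-310. -364.]
 [-222. -386.]
 [-385. -375.]]
```

Emit:
move_arm([
  {"x": 0, "y": 0.02, "z": -0.03, "yaw": 0},
  {"x": -0.033, "y": 0.003, "z": 0, "yaw": 0},
  {"x": -0.033, "y": 0.003, "z": 0, "yaw": 0},
  {"x": -0.033, "y": 0.003, "z": 0, "yaw": 0},
  {"x": -0.033, "y": 0.003, "z": 0, "yaw": 0},
  {"x": -0.033, "y": 0.003, "z": 0, "yaw": 0},
  {"x": -0.033, "y": 0.003, "z": 0, "yaw": 0},
  {"x": -0.033, "y": 0, "z": 0, "yaw": 0},
])

```text
t: 14.9
position: [0.5472, -0.19, 0.0492]
ee_rot: [0.6, 0.747, 0.231, 0.169]
contact_force: [1.0, 1.0, 0.2]
finger_gap: -0.0001
grip_force: 0.0
```

```bash
python3 -c "
from h import *
go(-130,-264,60);go(-55,-264,30)"
```

```text
t 14.90 mag mm [-123.9 -223.8   49.2] F mag [1.2 0.8 0.2] tooly ang-rack 0.005 gap -0.0
target world [ 0.549 -0.231  0.06 ] tool shift mm [-39.8   0.7 -13.7]
tilt 33.3 q [-0.6   0.43  2.2   1.33  0.44 -2.03]
t 14.90 mag mm [-123.9 -223.8   49.2] F mag [1.2 0.8 0.2] tooly ang-rack 0.005 gap -0.0
target world [ 0.623 -0.215  0.03 ] tool shift mm [-42.1  46.9  52.5]
tilt 33.3 q [-0.6   0.43  2.2   1.33  0.44 -2.03]
```

Emit:
move_arm([
  {"x": -0.021, "y": 0, "z": 0, "yaw": 0},
  {"x": -0.021, "y": 0, "z": 0, "yaw": 0},
  {"x": 0, "y": 0.012, "z": 0.013, "yaw": 0},
  {"x": 0, "y": 0.012, "z": 0.013, "yaw": 0},
  {"x": 0, "y": 0.012, "z": 0.013, "yaw": 0},
  {"x": 0, "y": 0.012, "z": 0.013, "yaw": 0},
])

```text
t: 15.4
position: [0.6234, -0.2131, 0.0301]
ee_rot: [0.6, 0.747, 0.231, 0.169]
contact_force: [-0.4, 0.3, -0.1]
finger_gap: -0.0001
grip_force: 0.0
```

```bash
python3 -c "
from h import *
go(-55,-246,30)"
```

```text
t 15.40 mag mm [ -53.9 -261.8   30.1] F mag [-0.3  0.3 -0.1] tooly ang-rack 0.004 gap -0.0
target world [ 0.619 -0.198  0.03 ] tool shift mm [15.9 -0.9 -0. ]
tilt 33.3 q [-0.55  0.54  2.04  1.26  0.43 -1.91]
```

Emit:
move_arm([
  {"x": 0.003, "y": 0, "z": 0, "yaw": 0},
  {"x": 0.003, "y": 0, "z": 0, "yaw": 0},
  {"x": 0.003, "y": 0, "z": 0, "yaw": 0},
  {"x": 0.003, "y": 0, "z": 0, "yaw": 0},
  {"x": 0.003, "y": 0, "z": 0, "yaw": 0},
  {"x": 0.003, "y": 0, "z": 0, "yaw": 0},
  {"x": 0.003, "y": 0, "z": 0, "yaw": 0},
  {"x": 0.003, "y": 0, "z": 0, "yaw": 0},
])

```text
t: 16.07
position: [0.6156, -0.1913, 0.03]
ee_rot: [0.601, 0.746, 0.229, 0.169]
contact_force: [2.5, -7.9, -5.6]
finger_gap: 0.0
grip_force: 4.2
```

```bash
python3 -c "
from h import *
st()"
```

```text
t 16.07 mag mm [ -57.2 -238.9   30. ] F mag [ 0.8 -8.3 -5.6] tooly ang-rack 0.002 gap 0.0
```

Emit:
move_arm([
  {"x": 0.0035, "y": 0, "z": 0, "yaw": 0},
  {"x": 0.0035, "y": 0, "z": 0, "yaw": 0},
  {"x": 0.0035, "y": 0, "z": 0, "yaw": 0},
  {"x": 0.0035, "y": 0, "z": 0, "yaw": 0},
  {"x": 0.0035, "y": 0, "z": 0, "yaw": 0},
  {"x": 0.0035, "y": 0, "z": 0, "yaw": 0},
  {"x": 0.0035, "y": 0, "z": 0, "yaw": 0},
  {"x": 0.0035, "y": 0, "z": 0, "yaw": 0},
])

```text
t: 16.73
position: [0.6097, -0.1642, 0.0308]
ee_rot: [0.602, 0.746, 0.229, 0.17]
contact_force: [4.1, -8.8, -5.1]
finger_gap: 0.0001
grip_force: 4.3
```

Emit:
move_arm([
  {"x": 0.0025, "y": 0, "z": 0, "yaw": 0},
  {"x": 0.0025, "y": 0, "z": 0, "yaw": 0},
  {"x": 0.0025, "y": 0, "z": 0, "yaw": 0},
  {"x": 0.0025, "y": 0, "z": 0, "yaw": 0},
  {"x": 0.0025, "y": 0, "z": 0, "yaw": 0},
  {"x": 0.0025, "y": 0, "z": 0, "yaw": 0},
])

```text
t: 17.23
position: [0.6065, -0.1495, 0.0313]
ee_rot: [0.601, 0.746, 0.229, 0.169]
contact_force: [4.5, -8.1, -5.8]
finger_gap: 0.0001
grip_force: 4.1
```

```bash
python3 -c "
from h import *
st()"
```

```text
t 17.23 mag mm [ -57.6 -196.1   31.3] F mag [ 2.7 -8.8 -5.8] tooly ang-rack 0.002 gap 0.0
```

Emit:
move_arm([
  {"x": 0.0015, "y": 0, "z": 0, "yaw": 0},
  {"x": 0.0015, "y": 0, "z": 0, "yaw": 0},
  {"x": 0.0015, "y": 0, "z": 0, "yaw": 0},
  {"x": 0.0015, "y": 0, "z": 0, "yaw": 0},
  {"x": 0.0015, "y": 0, "z": 0, "yaw": 0},
  {"x": 0.0015, "y": 0, "z": 0, "yaw": 0},
])

```text
t: 17.73
position: [0.6045, -0.1406, 0.0315]
ee_rot: [0.601, 0.746, 0.229, 0.169]
contact_force: [5.0, -7.4, -5.1]
finger_gap: -0.0005
grip_force: 3.9
```

Emit:
move_arm([
  {"x": 0.001, "y": 0, "z": 0, "yaw": 0},
  {"x": 0.001, "y": 0, "z": 0, "yaw": 0},
  {"x": 0.001, "y": 0, "z": 0, "yaw": 0},
])

```text
t: 17.98
position: [0.6039, -0.1376, 0.0316]
ee_rot: [0.601, 0.746, 0.229, 0.169]
contact_force: [3.9, -6.6, -5.5]
finger_gap: 0.0001
grip_force: 3.8
```

Emit:
move_arm([
  {"x": 0.001, "y": 0, "z": 0, "yaw": 0},
  {"x": 0.001, "y": 0, "z": 0, "yaw": 0},
  {"x": 0.001, "y": 0, "z": 0, "yaw": 0},
])

```text
t: 18.23
position: [0.6032, -0.1347, 0.0317]
ee_rot: [0.601, 0.746, 0.229, 0.169]
contact_force: [4.4, -6.4, -5.2]
finger_gap: -0.0001
grip_force: 3.7
```

Emit:
move_arm([
  {"x": 0.001, "y": 0, "z": 0, "yaw": 0},
  {"x": 0.001, "y": 0, "z": 0, "yaw": 0},
  {"x": 0.001, "y": 0, "z": 0, "yaw": 0},
])

```text
t: 18.48
position: [0.6026, -0.1318, 0.0318]
ee_rot: [0.601, 0.746, 0.229, 0.169]
contact_force: [4.7, -7.2, -4.3]
finger_gap: -0.0002
grip_force: 3.8
```

Emit:
move_arm([
  {"x": 0.001, "y": 0, "z": 0, "yaw": 0},
  {"x": 0.001, "y": 0, "z": 0, "yaw": 0},
])

```text
t: 18.65
position: [0.6021, -0.1298, 0.0318]
ee_rot: [0.601, 0.746, 0.229, 0.169]
contact_force: [3.1, -6.7, -4.9]
finger_gap: 0.0
grip_force: 3.8
```

Emit:
move_arm([
  {"x": 0.001, "y": 0, "z": 0, "yaw": 0},
  {"x": 0.001, "y": 0, "z": 0, "yaw": 0},
  {"x": 0.001, "y": 0, "z": 0, "yaw": 0},
])

```text
t: 18.9
position: [0.6014, -0.1269, 0.0319]
ee_rot: [0.601, 0.746, 0.229, 0.169]
contact_force: [4.2, -6.8, -4.5]
finger_gap: -0.0004
grip_force: 3.7
```

Emit:
move_arm([
  {"x": 0.001, "y": 0, "z": 0, "yaw": 0},
  {"x": 0.001, "y": 0, "z": 0, "yaw": 0},
])

```text
t: 19.07
position: [0.601, -0.125, 0.032]
ee_rot: [0.601, 0.746, 0.229, 0.169]
contact_force: [5.4, -8.6, -4.7]
finger_gap: -0.0002
grip_force: 4.4
```

```bash
python3 -c "
from h import *
st()"
```

```text
t 19.07 mag mm [ -58. -171.   32.] F mag [ 3.6 -9.5 -4.7] tooly ang-rack 0.002 gap -0.0
```

Emit:
move_arm([
  {"x": 0.001, "y": 0, "z": 0, "yaw": 0},
  {"x": 0, "y": 0, "z": 0, "yaw": 0},
])

```text
t: 19.23
position: [0.6008, -0.1239, 0.032]
ee_rot: [0.601, 0.746, 0.229, 0.169]
contact_force: [4.4, -5.8, -6.2]
finger_gap: -0.0004
grip_force: 3.6
```

Emit:
move_arm([
  {"x": 0.001, "y": 0, "z": 0, "yaw": 0},
])

```text
t: 19.32
position: [0.6007, -0.1234, 0.032]
ee_rot: [0.602, 0.746, 0.229, 0.17]
contact_force: [5.2, -8.8, -6.1]
finger_gap: -0.0003
grip_force: 4.8
```

Emit:
move_arm([
  {"x": 0.001, "y": 0, "z": 0, "yaw": 0},
])

```text
t: 19.4
position: [0.6005, -0.1225, 0.0321]
ee_rot: [0.602, 0.746, 0.229, 0.17]
contact_force: [4.5, -7.8, -5.2]
finger_gap: -0.0002
grip_force: 4.3
```

Emit:
move_arm([
  {"x": 0.001, "y": 0, "z": 0, "yaw": 0},
])

```text
t: 19.48
position: [0.6002, -0.1213, 0.0321]
ee_rot: [0.602, 0.746, 0.229, 0.169]
contact_force: [4.7, -7.5, -5.1]
finger_gap: -0.0001
grip_force: 4.1
```

Emit:
move_arm([
  {"x": 0.001, "y": 0, "z": 0, "yaw": 0},
])

```text
t: 19.57
position: [0.5999, -0.1199, 0.0321]
ee_rot: [0.601, 0.746, 0.23, 0.169]
contact_force: [1.3, -0.9, -1.7]
finger_gap: -0.0002
grip_force: 1.3
```

Emit:
move_arm([
  {"x": 0.001, "y": 0, "z": 0, "yaw": 0},
])

```text
t: 19.65
position: [0.5997, -0.119, 0.0322]
ee_rot: [0.601, 0.746, 0.23, 0.169]
contact_force: [3.8, -7.2, -5.0]
finger_gap: -0.0
grip_force: 4.0
```

```bash
python3 -c "
from h import *
st()"
```

```text
t 19.65 mag mm [ -58.1 -164.9   32.2] F mag [ 2.2 -7.9 -5. ] tooly ang-rack 0.002 gap -0.0
```

Emit:
move_arm([
  {"x": 0.001, "y": 0, "z": 0, "yaw": 0},
])

```text
t: 19.73
position: [0.5995, -0.1183, 0.0322]
ee_rot: [0.601, 0.746, 0.229, 0.17]
contact_force: [5.3, -9.3, -4.4]
finger_gap: -0.0001
grip_force: 5.0
```

Emit:
move_arm([
  {"x": 0.001, "y": 0, "z": 0, "yaw": 0},
])

```text
t: 19.82
position: [0.5994, -0.1177, 0.0322]
ee_rot: [0.602, 0.746, 0.229, 0.17]
contact_force: [4.4, -9.2, -5.7]
finger_gap: 0.0001
grip_force: 5.2
```

Emit:
move_arm([
  {"x": 0.001, "y": 0, "z": 0, "yaw": 0},
])

```text
t: 19.9
position: [0.5992, -0.1169, 0.0323]
ee_rot: [0.602, 0.746, 0.229, 0.17]
contact_force: [5.8, -9.8, -5.7]
finger_gap: 0.0001
grip_force: 5.5
```

Emit:
move_arm([
  {"x": 0.001, "y": 0, "z": 0, "yaw": 0},
])

```text
t: 19.98
position: [0.5991, -0.1161, 0.0323]
ee_rot: [0.602, 0.746, 0.229, 0.17]
contact_force: [5.5, -10.7, -7.7]
finger_gap: 0.0003
grip_force: 5.9
```

Emit:
move_arm([
  {"x": 0.001, "y": 0, "z": 0, "yaw": 0},
])

```text
t: 20.07
position: [0.599, -0.1157, 0.0323]
ee_rot: [0.602, 0.746, 0.228, 0.17]
contact_force: [6.0, -15.2, -8.1]
finger_gap: -0.0001
grip_force: 8.0
```

Run:
```python
from h import *
st(); im=save("scene","s7.png"); f=rackT(np.load("rack.npy"))
def red(I): 
    h=cv2.cvtColor(I,cv2.COLOR_BGR2HSV); m=((h[...,0]<6)|(h[...,0]>174))&(h[...,1]>200)&(h[...,2]>120)
    q=m[200:260,240:290]; return np.argwhere(q).mean(0)+[200,240],q.sum()
for n in("s6","s7"): print(n,red(cv2.imread(f"pics/{n}.png")))
for y in(-95,-106,-117): print(y,proj("scene",f([[-.0445,y/1e3,.095],[-.0445,y/1e3,.104]])).round(1).tolist())
```

```text
t 20.07 mag mm [ -58.1 -161.6   32.3] F mag [  2.8 -16.1  -8.1] tooly ang-rack 0.001 gap -0.0
s6 (array([223.5, 255.5]), np.int64(12))
s7 (array([225.22222222, 255.33333333]), np.int64(9))
-95 [[256.8, 224.0], [256.7, 222.3]]
-106 [[254.7, 227.4], [254.6, 225.6]]
-117 [[252.6, 230.8], [252.5, 229.0]]
```

The knob is 1.7 px lower than before, which matches the 9 mm drop, and the force is about 16 N, so I back off.

Emit:
move_arm([
  {"x": -0.006, "y": 0, "z": 0, "yaw": 0},
  {"x": -0.015, "y": 0, "z": 0, "yaw": 0},
  {"x": -0.02, "y": 0, "z": 0, "yaw": 0},
  {"x": 0, "y": -0.012, "z": -0.02, "yaw": 0},
  {"x": 0, "y": -0.012, "z": -0.02, "yaw": 0},
  {"x": 0, "y": -0.012, "z": -0.02, "yaw": 0},
  {"x": 0, "y": 0, "z": 0, "yaw": 0},
  {"x": 0, "y": 0, "z": 0, "yaw": 0},
])

```text
t: 20.78
position: [0.5453, -0.1673, 0.0621]
ee_rot: [0.601, 0.746, 0.231, 0.168]
contact_force: [1.0, -0.9, -0.4]
finger_gap: -0.0001
grip_force: 0.0
```

Run:
```python
from h import *
st(); im=save("scene","s8.png")[:,:,::-1]; save("top","t8.png"); b=cv2.imread("pics/t8.png")
h=cv2.cvtColor(im.copy(),cv2.COLOR_BGR2HSV); m=((h[...,0]<6)|(h[...,0]>174))&(h[...,1]>200)&(h[...,2]>120); q=m[200:260,240:290]; print(np.argwhere(q).mean(0)+[200,240])
cv2.imwrite("pics/c8.png",cv2.convertScaleAbs(np.hstack([cv2.resize(im[170:270,230:297],(402,600),interpolation=2),cv2.resize(b[125:225,230:296],(396,600),interpolation=2)]),alpha=1.3))
```

```text
t 20.78 mag mm [-121.1 -201.3   62.1] F mag [ 0.8 -1.1 -0.4] tooly ang-rack 0.002 gap -0.0
[225.22222222 255.33333333]
```

View pics/c8.png

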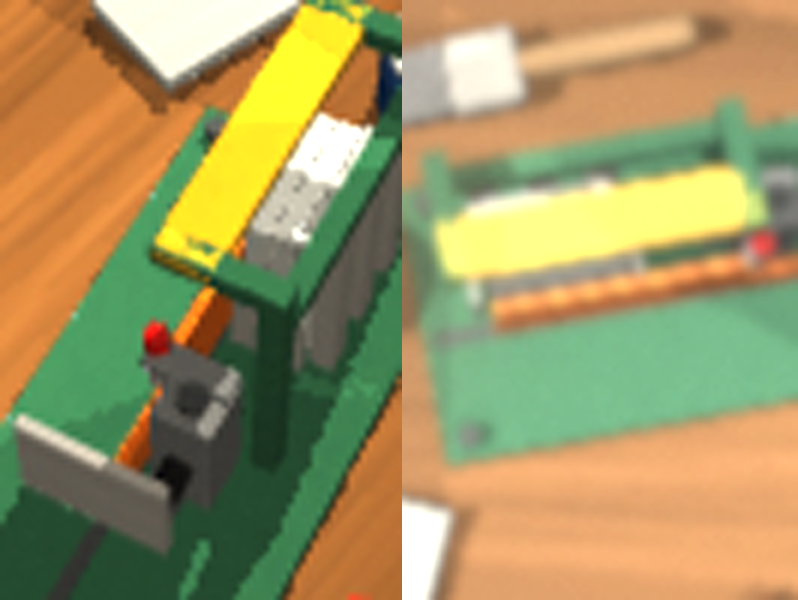

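The gate is across the bay with the catch down at (157,340), the blanks stand upright behind it, and the tool touches nothing.

```bash
python3 -c "
from rig import workorder
print(workorder.job_done())"
```

```text
the job is handed in; nothing more can be done
None
```

I handed the job in at about 21 s (limit 54 s); no verdict was reported: the three blanks stand upright at the backstop, the gate is shut with the catch down (pushed to about 16 N), and I saw no sign that anything else on the bench was moved.

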